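# Hang the rinsed beakers on the draining pegs and turn the tile

### The job

Hang the two rinsed beakers mouth-down on the two slanted draining pegs, one on each, pushing each on against its sprung grip until you feel its rim meet the arms of the red collar, without shoving the collar along its peg. Then turn the rack's red-and-green tile half a turn so that its green side squarely faces the front, where the pegs point. Do not disturb the green-lidded jar or the glass dish that stand beyond the beakers.

Things in the scene. Friction and masses are not known exactly. Their poses are not given: they have to be found in the camera images.
- rack: steel draining rack fixed to the table, base plate 170 by 400, 8 thick (white sheet on it to 10). Origin on the table, under the seat of the right-hand peg; x axis to its front (away from the robot, where the pegs point), y axis to its left along the row: one peg at y = 0, the other at y = 140, the turning tile at y = -140
- peg_a_seat (a point): Root of the left draining peg: point on its axis, 60 above the table. The peg leans 45 degrees from vertical, away from the robot. x axis: along the peg to its free tip; y: level; z: up and back towards the robot. Grey peg, 40 diameter to 68 along x, narrowing to 18 at its tip, 90. On it a red collar with four arms (reach 34); its face, where the rim must rest, lies anywhere 4 to 34 along x: feel for it
- peg_b_seat (a point): Root of the right draining peg: point on its axis, 60 above the table. The peg leans 45 degrees from vertical, away from the robot. x axis: along the peg to its free tip; y: level; z: up and back towards the robot. Grey peg, 40 diameter to 68 along x, narrowing to 18 at its tip, 90. On it a red collar with four arms (reach 34); its face, where the rim must rest, lies anywhere 4 to 34 along x: feel for it
- peg_a_tip (a point): tip of the left peg, 90 along it from its root. A dark sprung leaf on the peg's underside (15 to 78 from the root, standing out 12) presses on the beaker's inside with about 2 N, so pushing it on takes 2 to 7 N; it stays where left, short of the collar too. The red collar is a firm stop, clamped by friction: it slips along the peg above 16 N. A beaker fits with 5 all round and sags 5 when let go
- peg_b_tip (a point): tip of the right peg, 90 along it from its root. A dark sprung leaf on the peg's underside (15 to 78 from the root, standing out 12) presses on the beaker's inside with about 2 N, so pushing it on takes 2 to 7 N; it stays where left, short of the collar too. The red collar is a firm stop, clamped by friction: it slips along the peg above 16 N. A beaker fits with 5 all round and sags 5 when let go
- sign (a joint): angle (rad) of the turning tile about its upright middle axis: near 0 the red face looks to the rack's front and the green face to the robot; about +3.14 or -3.14 the green face looks to the front. Grows anticlockwise seen from above; turns to 3.5 either way; stays where left (friction 0.04 N m)
- sign_top (a point): middle of the upper edge of the tile, on its turning axis, 137 above the table. The tile is an upright panel 100 wide (its y axis), 75 high, about 9 to 10 thick (its x axis, which points out of the red face); it turns about the vertical z axis and can be pinched across its thickness from above, or pushed round
- cup_a_mid (a point): centre of a white straight-sided plastic beaker with a green closed end, outside diameter 56, length 100, wall 3, inside diameter 50, inside depth 96, about 90 g; starts lying on its side in the ribs of a dark rubber mat (top of the mat 4 above the table). x axis: along the beaker towards its open mouth. Mouth 50 from here, closed end 50 the other way
- cup_b_mid (a point): centre of a white straight-sided plastic beaker with a green closed end, outside diameter 56, length 100, wall 3, inside diameter 50, inside depth 96, about 90 g; starts lying on its side in the ribs of a dark rubber mat (top of the mat 4 above the table). x axis: along the beaker towards its open mouth. Mouth 50 from here, closed end 50 the other way
- cup_a_mouth (a point): centre of the mouth of the same beaker (a), in the plane of its rim
- cup_b_mouth (a point): centre of the mouth of the same beaker (b), in the plane of its rim
- cup_a_base (a point): centre of the closed green end of the same beaker (a), outer face
- cup_b_base (a point): centre of the closed green end of the same beaker (b), outer face
- cup_a: the same beaker (a); its origin lies on its side wall, 28 from its axis, half-way along; axes as its centre's
- cup_b: the same beaker (b); its origin lies on its side wall, 28 from its axis, half-way along; axes as its centre's
- jar_a_mid (a point): centre of the white jar with a green lid that stands near the dish, 68 diameter, 80 high; to be left alone
- dish: shallow glass dish, 90 diameter, 16 high; origin under its centre; to be left alone
Not all that is in view belongs to the job. What is shaped like the cup_a but orange or pink is not meant.

How it is judged (in metres and radians):
On the way, in this order (a step that is already met when the one before it is completed fails the run):
1. both beakers hang mouth-down, one on each peg, rims on the red collars (((distance between cup_a_mouth and collar_a_c0 below 0.0085 m and x of cup_a_base in the frame of peg_a_seat above 0.08 m and angle between the x axis of cup_a_base and the x axis of peg_a_seat, either way round below 0.14 rad and distance between cup_b_mouth and collar_b_c0 below 0.0085 m and x of cup_b_base in the frame of peg_b_seat above 0.08 m and angle between the x axis of cup_b_base and the x axis of peg_b_seat, either way round below 0.14 rad) or (distance between cup_a_mouth and collar_b_c0 below 0.0085 m and x of cup_a_base in the frame of peg_b_seat above 0.08 m and angle between the x axis of cup_a_base and the x axis of peg_b_seat, either way round below 0.14 rad and distance between cup_b_mouth and collar_a_c0 below 0.0085 m and x of cup_b_base in the frame of peg_a_seat above 0.08 m and angle between the x axis of cup_b_base and the x axis of peg_a_seat, either way round below 0.14 rad))), for 0.2 s.
2. the tile shows its green face to the front ((value of joint sign between 2.89 and 3.39 rad or value of joint sign between -3.39 and -2.89 rad)), for 0.2 s.
At the end, for the whole second after the job is handed in: Each peg carries one beaker, mouth-down, its mouth's centre within 8.5 mm of the middle of the red collar (rim within about 4 mm of the collar's arms), its axis within 0.14 rad of the peg's; the tile is within 0.25 rad of half a turn from its zero (green face to the front); the beakers are at rest (((distance between cup_a_mouth and collar_a_c0 below 0.0085 m and x of cup_a_base in the frame of peg_a_seat above 0.08 m and angle between the x axis of cup_a_base and the x axis of peg_a_seat, either way round below 0.14 rad and distance between cup_b_mouth and collar_b_c0 below 0.0085 m and x of cup_b_base in the frame of peg_b_seat above 0.08 m and angle between the x axis of cup_b_base and the x axis of peg_b_seat, either way round below 0.14 rad) or (distance between cup_a_mouth and collar_b_c0 below 0.0085 m and x of cup_a_base in the frame of peg_b_seat above 0.08 m and angle between the x axis of cup_a_base and the x axis of peg_b_seat, either way round below 0.14 rad and distance between cup_b_mouth and collar_a_c0 below 0.0085 m and x of cup_b_base in the frame of peg_a_seat above 0.08 m and angle between the x axis of cup_b_base and the x axis of peg_a_seat, either way round below 0.14 rad)) and (value of joint sign between 2.89 and 3.39 rad or value of joint sign between -3.39 and -2.89 rad) and linear speed of each of cup_a, cup_b below 0.02 m/s); the robot touches nothing.
It fails at once if a red collar is shoved more than 5 mm along its peg (distance of any of collar_a_c0, collar_b_c0 from where it was at the start of the episode above 0.005 m).
It fails at once if the jar or the dish is pushed more than 30 mm (distance of any of jar_a_mid, dish from where it was at the start of the episode above 0.03 m).
It also fails if it takes over 72 s, if anything falls off the work surface, if the arm or the gripper's body presses on something with over 40 N, if the wrist force passes 120 N, or if a joint passes its speed limit or range.

### The arm

A 6-joint arm with a two-finger parallel gripper is mounted at the origin on the work surface. World frame = base frame: x ahead of the robot, y to its left, z up, the work surface at z = 0. Lengths are in mm, angles in rad, forces in N, time in s.
With the tool pointing down it reaches from about 275 to 825 mm from the base axis. Payload 4.9 kg.
Tool frame: the origin (TCP) lies at the very end of the fingers, on their centre line; the grasp point (between the pads) lies 19 mm behind it; z points along the fingers, y is the line along which they close (so a half turn about z gives the same grasp; the last joint's range is limited). The gripper opens to 85 mm and grips with 20 to 120 N. Pads are 22 mm wide; open, the fingers measure 114 mm over their backs; the gripper's body (76 mm by 85 mm) begins 54 mm behind the grasp point. The pads swing forward as they close: fully open they stand 13 mm farther back than shut.
Start: joints at [-1.348, 0.326, -0.193, 1.052, 0, 1.437], TCP at [192.115, -515.374, 231.281] pointing down, gripper open.
Joint ranges: [-2.65, 2.65], [-0.97, 1.79], [-1.3, 1.35], [-1.93, 2.1], [-1.47, 1.37], [-3.14, 3.14]. Speed limits (rad/s): [2.57, 2.57, 3.14, 3.14, 3.14, 3.14].

### API

Orientations are given as [roll, pitch, yaw] about the fixed x, y, z axes, in that order (R = Rz(yaw) Ry(pitch) Rx(roll)).
In Python, from bench import bot, solve_ik, imaging gives the robot as it stands. Calls block until the motion is done:
- bot.move_ptp(position, orientation): joint-space move of the TCP to a pose.
- bot.movel(position, rot=None, max_speed=150, threshold=None): straight line of the TCP; rot=None keeps the orientation; max_speed is the mean speed in mm/s. With threshold (N) it stops when the force on the tool has changed by that much, and returns True; else False.
- bot.move_j(angles): joint-space move.
- bot.grip(opening, effort=None): opening from 0.0 (shut) to 1.0 (fully open); effort is the grip in N (None keeps the last); returns when the fingers have stopped.
- bot.dwell(seconds).
- solve_ik(position, orientation): joint angles nearest the present ones, or None.
- bot.get_state(): the state.
- imaging.capture(name): name is "scene" or "side" or "wrist"; returns the picture (384x512x3 uint8, blue, green, red); there is no depth.
- imaging.camera_model(name): a dict with "K" (3x3 intrinsics, pixels), "position" and "rotation" of the camera in the world. Camera axes: x right, y up, looking along -z (the intrinsics and any distortion apply to the point x, -y, -z); pixel columns grow to the right and rows downward; lengths in mm; the calibration is good to about 2 mm. A picture is of the moment at which its call begins: read the wrist's pose just before it. camera_model takes no time and is no camera call; for the wrist camera it gives the pose at the moment of the call.
A pose or a line that the arm cannot do raises bot.IKError and nothing moves.
- bot.sign_off(): hands the job in; it is judged then, once.
The state is a dict: "t": time; "qpos": joint angles; "joint_velocities": joint speeds; "effort": joint torques, N m; "tcp_pos": TCP position; "orientation": TCP orientation; "contact_force": force on the tool from outside, world axes, zero at the start; "wrist_torque": the same for the moment, N m; "opening": opening from 0.0 (shut) to 1.0 (fully open); "gripper_force": force on a finger pad.
Only numpy, scipy, OpenCV 4.12 (cv2) and the standard library are available. Lean on these libraries where they do the work, as an engineer would, in place of code of your own. Each camera call takes 0.05 s, during which the arm holds its last target. There are 200 camera calls.

## Working session

There is one attempt and no reset: what is moved stays moved. The work goes in short steps, each a Python script; the robot and the scene stay as the last script left them, time stands still between calls to the robot, and variables do not carry over. Pictures are saved under pics/ and viewed, at most 10 in all, crops included, and the job is handed in when it is done.

```bash
ls; mkdir -p pics; python3 - <<'E'
from bench import bot, imaging
import cv2, numpy as np
for n in ("scene","side"):
    im=imaging.capture(n); cv2.imwrite(f"pics/{n}0.png",cv2.resize(im,(800,600),interpolation=cv2.INTER_CUBIC))
    cv2.imwrite(f"pics/{n}_raw.png",im)
    c=imaging.camera_model(n); print(n,{k:np.round(np.array(v),3).tolist() for k,v in c.items()})
print(bot.get_state()["t"])
E
```

```text
pics
scene {'K': [[414.507, 0.0, 253.424], [0.0, 414.507, 192.42], [0.0, 0.0, 1.0]], 'position': [1348.957, -319.669, 1037.049], 'rotation': [0.744, 0.001, 1.226]}
side {'K': [[418.29, 0.0, 251.344], [0.0, 418.29, 185.239], [0.0, 0.0, 1.0]], 'position': [8.056, 706.914, 716.976], 'rotation': [0.984, 0.023, -2.519]}
0.1
```

View pics/scene0.png

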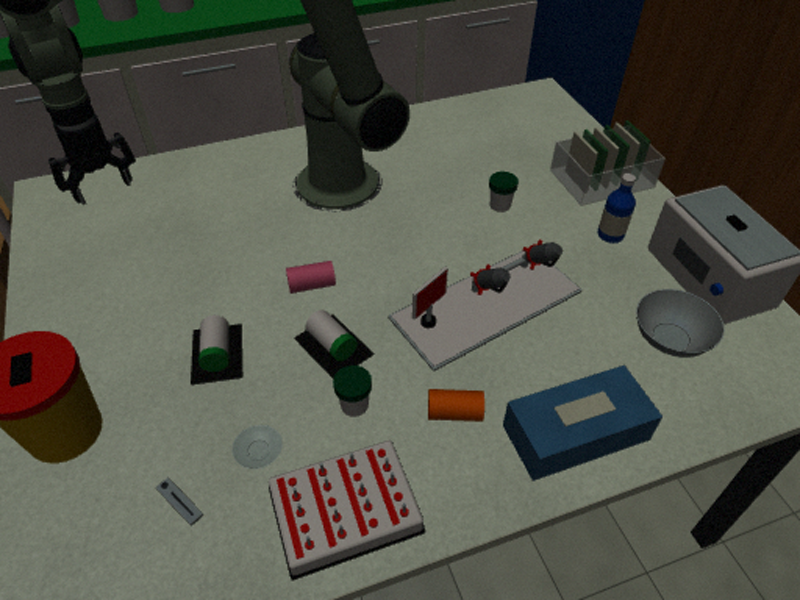

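View pics/side0.png

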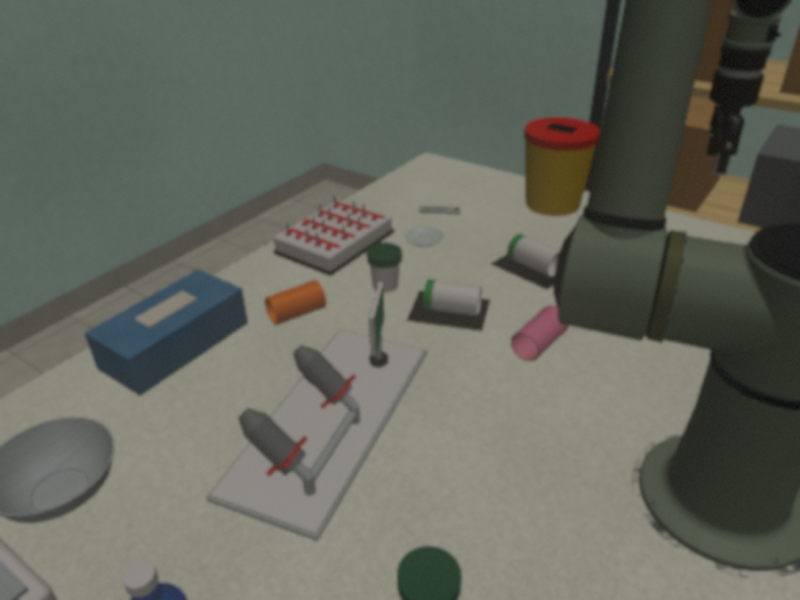

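Target beakers are white with a green end, in the scene view at (214,345) and (331,335) on dark mats. Lookalikes are the pink cylinder (311,276) and the orange one (456,405). The jar to leave alone is at (352,390), and the dish at (258,447). The second jar, at (503,190), is clutter. The rack is at about (485,305), with the tile at (431,293) showing red to the front. Beaker mouths face the robot. Next I triangulate roughly and then look from the wrist camera.

```bash
cat > h.py <<'E'
from bench import bot, solve_ik, imaging
import numpy as np, cv2
from scipy.spatial.transform import Rotation as Ro
def cam(n):
    c=imaging.camera_model(n); r=np.array(c["rotation"])
    R=r if r.shape==(3,3) else Ro.from_euler("xyz",r).as_matrix()
    return dict(K=np.array(c["K"]),p=np.array(c["position"]),R=R,dist=c.get("distortion"))
def ray(c,uv):
    x=np.linalg.solve(c["K"],[uv[0],uv[1],1]); d=c["R"]@(x*[1,-1,-1]); return c["p"],d/np.linalg.norm(d)
def onz(c,uv,z):
    p,d=ray(c,uv); return p+d*(z-p[2])/d[2]
def tri(rs):
    A=sum(np.eye(3)-np.outer(d,d) for p,d in rs); b=sum((np.eye(3)-np.outer(d,d))@p for p,d in rs)
    X=np.linalg.solve(A,b); return X,[np.linalg.norm(np.cross(X-p,d)) for p,d in rs]
def proj(c,X):
    q=(c["R"].T@(np.array(X)-c["p"]))*[1,-1,-1]; q=c["K"]@q; return q[:2]/q[2]
def s8(u): return (np.array(u)+.5)*.64-.5
def shot(name,n="wrist"):
    c=cam(n); im=imaging.capture(n); cv2.imwrite(f"pics/{name}.png",cv2.resize(im,(800,600),interpolation=cv2.INTER_CUBIC))
    np.savez(f"pics/{name}.npz",**{k:v for k,v in c.items() if v is not None}); return im
def eul(x,y,z): return Ro.from_matrix(np.c_[x,y,z]).as_euler("xyz")
E
python3 - <<'E'
from h import *
np.set_printoptions(precision=1,suppress=True)
S,D=cam("scene"),cam("side"); print(imaging.camera_model("wrist").keys())
P={"rackRearR":((390,318),(427,350),10),"FrontR":((435,366),(341,330),10),"FrontL":((580,290),(210,497),10),"RearL":((537,248),(316,537),10),
"tipA":((556,251),(247,418),None),"tipB":((503,281),(302,353),None)}
for k,(a,b,z) in P.items(): print(k,tri([ray(S,s8(a)),ray(D,s8(b))]), (onz(S,s8(a),z),onz(D,s8(b),z)) if z else "")
for k,a,z in [("c1base",(214,358),32),("c1mouth",(214,318),32),("c2base",(344,346),32),("c2mouth",(314,318),32),("jar",(352,375),80),("dish",(258,447),10),("tilefoot",(429,322),20)]: print(k,onz(S,s8(a),z))
for k,a,z in [("c2base",(430,297),32),("c2mouth",(482,299),32)]: print(k,onz(D,s8(a),z))
print(cam("wrist"))
E
```

```text
dict_keys(['K', 'position', 'rotation'])
rackRearR (array([491.1, -31.4,   2.5]), [np.float64(4.234130327362206), np.float64(4.234130327362222)]) (array([501. , -30.8,  10. ]), array([484.3, -28. ,  10. ]))
FrontR (array([646.2,  10.3,   7.6]), [np.float64(2.147386872324187), np.float64(2.147386872324177)]) (array([649.5,  11. ,  10. ]), array([643. ,  10.7,  10. ]))
FrontL (array([559.4, 391.3,   3. ]), [np.float64(0.763182301070219), np.float64(0.7631823010702639)]) (array([565.1, 387.1,  10. ]), array([553.4, 393.8,  10. ]))
RearL (array([403.3, 361.8,   4.2]), [np.float64(6.605552064364208), np.float64(6.605552064364424)]) (array([413. , 362.9,  10. ]), array([396.1, 359.4,  10. ]))
tipA (array([530. , 327. , 114.2]), [np.float64(0.7377128602944256), np.float64(0.7377128602942855)]) 
tipB (array([566.3, 185.5, 109.7]), [np.float64(1.310225989257136), np.float64(1.3102259892571513)]) 
c1base [ 500.5 -394.4   32. ]
c1mouth [ 396.4 -378.    32. ]
c2base [ 557.7 -147.2   32. ]
c2mouth [ 466.1 -184.2   32. ]
jar [ 665. -161.   80.]
dish [ 709.3 -353.8   10. ]
tilefoot [547.   38.7  20. ]
c2base [ 550.4 -138.8   32. ]
c2mouth [ 467.3 -186.6   32. ]
{'K': array([[323.3,   0. , 250.5],
       [  0. , 323.3, 193.6],
       [  0. ,   0. ,   1. ]]), 'p': array([ 272.4, -486. ,  373.6]), 'R': array([[ 0.3,  0.9,  0.3],
       [-0.9,  0.3,  0.1],
       [-0. , -0.3,  0.9]]), 'dist': None}
```

```bash
cat >> h.py <<'E'
def toolR(d,s=1):
    """tool across a cup whose base direction is d; s=+-1 half turn choice"""
    d=np.array(d,float); d/=np.linalg.norm(d); h=np.array([-d[1],d[0],0]); h/=np.linalg.norm(h)
    z=np.cross(h,d); z=z if z[2]<0 else -z     # down-ish, perpendicular to d
    x=s*d; y=np.cross(z,x); return Ro.from_matrix(np.c_[x,y,z]).as_euler("xyz"),z
E
python3 - <<'E'
from h import *
np.set_printoptions(precision=2,suppress=True)
st=bot.get_state(); R=Ro.from_euler("xyz",st["orientation"]).as_matrix(); print(R, st["orientation"])
print("cam in tool",R.T@(cam("wrist")["p"]-np.array(st["tcp_pos"])), R.T@-cam("wrist")["R"][:,2])
yaw=.24; f=np.array([np.cos(yaw),np.sin(yaw),0]); dp=(f+[0,0,1])/2**.5
tips=[np.array([530,327,123]),np.array([566,185,123])]
for s in (1,-1):
    for nm,d,c in [("c1",(104,-16,0),(448,-386,32)),("c2",(88,42,0),(512,-166,32))]:
        e,z=toolR(d,s)
        for dz in (0,150,200): print(s,nm,dz,solve_ik(list(np.array(c)+19*z+[0,0,dz]),list(e)))
    for t in tips:
        e,z=toolR(dp,s)
        for a in (-70-0+50,35,100): print(s,"peg",a,solve_ik(list(t+dp*a+19*z),list(e)))
E
```

```text
[[ 0.94  0.35 -0.  ]
 [ 0.35 -0.94  0.  ]
 [ 0.   -0.   -1.  ]] [-3.14 -0.    0.36]
cam in tool [  85.45    0.88 -143.06] [-0.33  0.    0.94]
1 c1 0 [-0.84  0.62 -0.33  0.61  0.    2.46]
1 c1 150 [-0.84  0.45 -0.18  0.93  0.    2.46]
1 c1 200 [-0.84  0.41 -0.11  1.05  0.    2.46]
1 c2 0 [-0.45  0.55 -0.48  0.54  0.    2.25]
1 c2 150 [-0.45  0.36 -0.33  0.88  0.    2.25]
1 c2 200 [-0.45  0.32 -0.25  1.    0.    2.25]
1 peg -20 [ 0.54  0.4  -1.   -0.6  -0.21 -2.93]
1 peg 35 [ 0.51  0.34 -0.89 -0.43 -0.19 -2.95]
1 peg 100 [ 0.49  0.31 -0.75 -0.26 -0.17 -2.97]
1 peg -20 [ 0.16  0.36 -1.11 -0.69  0.05  3.09]
1 peg 35 [ 0.17  0.3  -0.99 -0.5   0.05  3.09]
1 peg 100 [ 0.18  0.26 -0.84 -0.31  0.04  3.1 ]
-1 c1 0 [-0.84  0.62 -0.33  0.61  0.   -0.68]
-1 c1 150 [-0.84  0.45 -0.18  0.93  0.   -0.68]
-1 c1 200 [-0.84  0.41 -0.11  1.05  0.   -0.68]
-1 c2 0 [-0.45  0.55 -0.48  0.54  0.   -0.9 ]
-1 c2 150 [-0.45  0.36 -0.33  0.88  0.   -0.9 ]
-1 c2 200 [-0.45  0.32 -0.25  1.    0.   -0.9 ]
-1 peg -20 [ 0.54  0.4  -1.   -0.6  -0.21  0.21]
-1 peg 35 [ 0.51  0.34 -0.89 -0.43 -0.19  0.19]
-1 peg 100 [ 0.49  0.31 -0.75 -0.26 -0.17  0.18]
-1 peg -20 [ 0.16  0.36 -1.11 -0.69  0.05 -0.05]
-1 peg 35 [ 0.17  0.3  -0.99 -0.5   0.05 -0.05]
-1 peg 100 [ 0.18  0.26 -0.84 -0.31  0.04 -0.04]
```

```bash
python3 - <<'E'
from h import *
e,_=toolR((1,0,0),-1); bot.move_ptp([480,-275,200],list(e)); shot("w_cups")
e,_=toolR((np.cos(.24),np.sin(.24),0),-1); bot.move_ptp([505,165,290],list(e)); shot("w_rack")
print(bot.get_state()["t"])
E
```

```text
3.6667
```

View pics/w_cups.png

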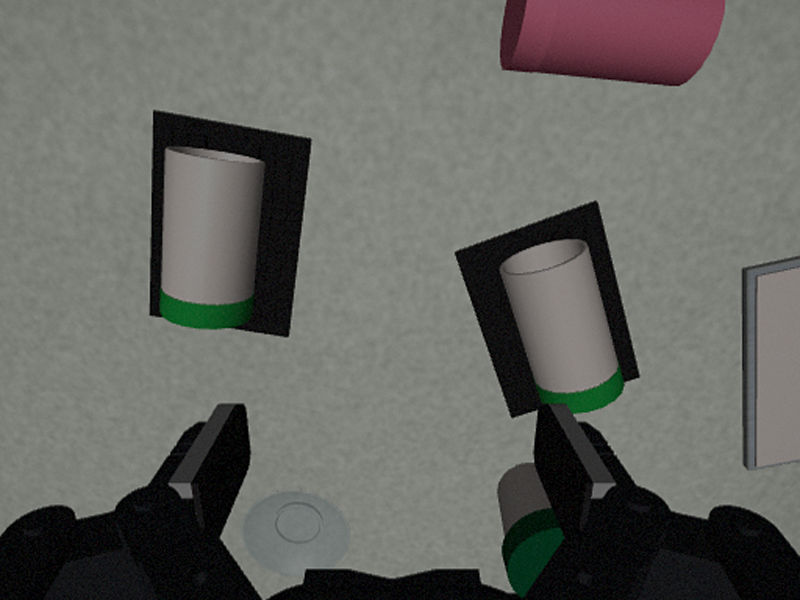

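View pics/w_rack.png

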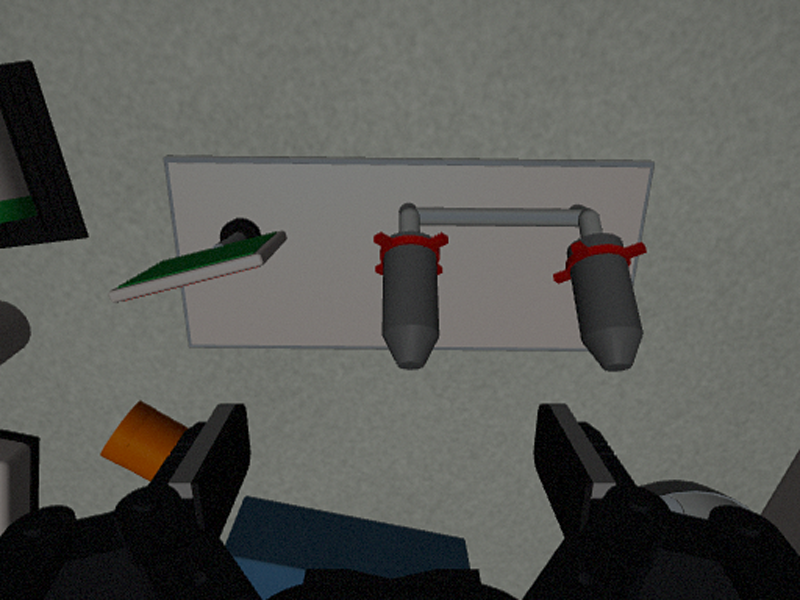

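```bash
python3 - <<'E'
from h import *
np.set_printoptions(precision=1,suppress=True)
def ld(n): z=np.load(f"pics/{n}.npz"); return {k:z[k] for k in z}
W=ld("w_cups")
for m,b in [((214.5,155),(206.5,315)),((544,254.5),(582,392))]:
    M,B=[onz(W,s8(a),32) for a in (m,b)]; d=B-M; L=np.hypot(*d[:2]); print(M,B,L,"ang",np.arctan2(d[1],d[0]),"mid from mouth",M+d/L*50,"mid",(M+B)/2)
W=ld("w_rack")
for k,a,z in [("RearR",(166,156),9),("RearL",(653,162),9),("FrontR",(191,348),9),("tipB",(411,362),123.6),("tipA",(614,364),123.6),("tileC",(188,280),137),("tl",(113,297),137),("tr",(263,262),137)]: print(k,onz(W,s8(a),z))
im=cv2.imread("pics/w_rack.png")
im=cv2.resize(im,(512,384),interpolation=cv2.INTER_AREA)
a=cv2.resize(im[143:193,66:194],None,fx=6,fy=6,interpolation=cv2.INTER_CUBIC); b=cv2.resize(im[192:242,242:420],None,fx=4.3,fy=4.3,interpolation=cv2.INTER_CUBIC)
o=np.zeros((a.shape[0]+b.shape[0],800,3),np.uint8); o[:a.shape[0],:a.shape[1]]=a; o[a.shape[0]:,:b.shape[1]]=b
cv2.imwrite("pics/crop1.png",np.clip(o*1.8,0,255).astype(np.uint8)); print(o.shape)
E
```

```text
[ 411.4 -381.    32. ] [ 512.5 -398.1   32. ] 102.54497937058417 ang -0.1675341809430164 mid from mouth [ 460.7 -389.3   32. ] mid [ 461.9 -389.5   32. ]
[ 472.  -180.1   32. ] [ 570.  -144.1   32. ] 104.33787390800322 ang 0.351816112161825 mid from mouth [ 518.9 -162.9   32. ] mid [ 521.  -162.1   32. ]
RearR [488.1 -28.6   9. ]
RearL [399.8 355.    9. ]
FrontR [653.1   9.5   9. ]
tipB [566.3 191.3 123.6]
tipA [535.3 325.1 123.6]
tileC [538.7  43.2 137. ]
tl [560.6  -0.6 137. ]
tr [516.7  86.  137. ]
(515, 800, 3)
```

View pics/crop1.png

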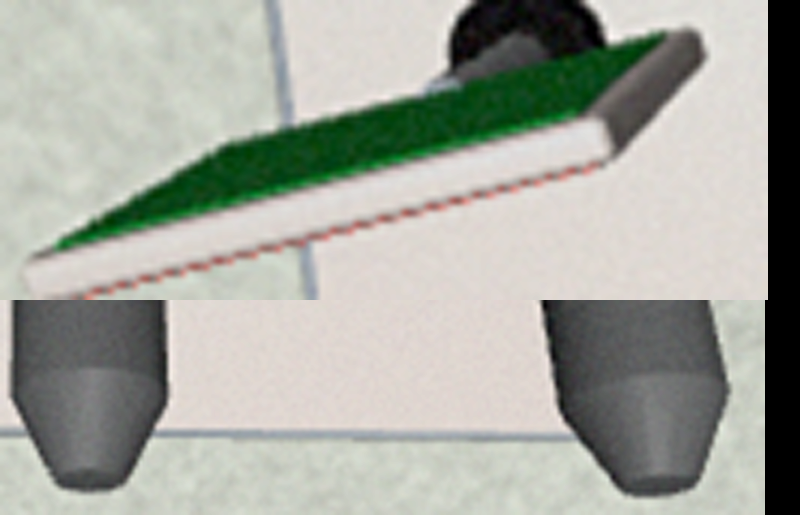

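```bash
python3 - <<'E'
import cv2,numpy as np
a=cv2.resize(cv2.imread("pics/scene_raw.png")[148:193,305:365],None,fx=6.5,fy=6.5,interpolation=cv2.INTER_CUBIC)
b=cv2.resize(cv2.imread("pics/side_raw.png")[215:297,148:213],None,fx=6,fy=6,interpolation=cv2.INTER_CUBIC)
o=np.zeros((500,800,3),np.uint8); o[:a.shape[0],:a.shape[1]]=a; o[:b.shape[0],400:400+b.shape[1]]=b
cv2.imwrite("pics/crop2.png",np.clip(o*1.8,0,255).astype(np.uint8))
E
```

```text
(no output)
```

View pics/crop2.png

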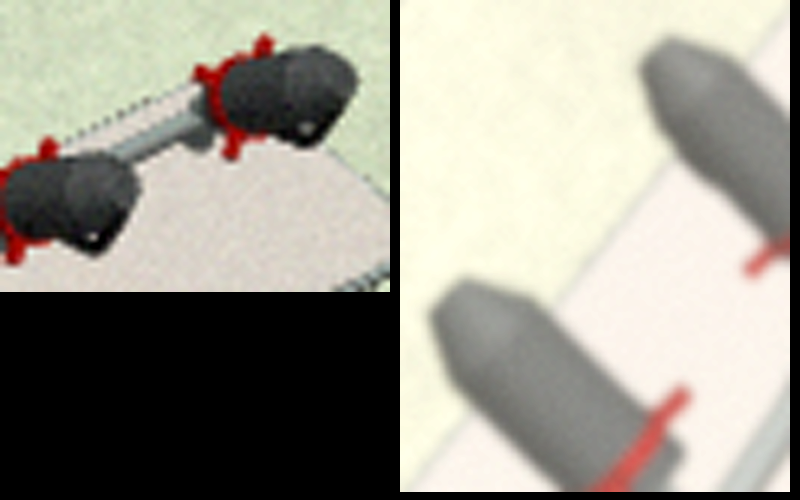

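```bash
python3 - <<'E'
from h import *
np.set_printoptions(precision=1,suppress=True)
z=np.load("pics/w_rack.npz"); W={k:z[k] for k in z}; D=cam("side"); S=cam("scene")
for n,w,d in [("A",(394.6,234.6),(156,264.3)),("B",(262.8,233.5),(190.6,223.6))]:
    X,r=tri([ray(W,w),ray(D,d)]); print(n,X,r,onz(W,w,123.6),onz(D,d,123.6), "scene crop px",(proj(S,X)-[305,148]+.5)*6.5)
z=np.load("pics/w_cups.npz");WC={k:z[k] for k in z}
for l,r in [((165,151),(264,161)),((500,266),(588,243))]: print(np.linalg.norm(onz(WC,s8(l),32)-onz(WC,s8(r),32)))
E
```

```text
A [536.1 328.1 121.2] [np.float64(1.69163553703003), np.float64(1.6916355370299592)] [536.8 327.8 123.6] [531.8 329.7 123.6] scene crop px [344.5  81.6]
B [567.8 191.4 120.7] [np.float64(2.006529856061378), np.float64(2.0065298560614737)] [568.6 191.8 123.6] [562.7 193.9 123.6] scene crop px [124.7 191.2]
58.26094791255412
56.05236579664312
```

Both beakers are confirmed as white with green closed ends, mouths towards the robot. The peg tips come out at A≈(534.5, 328.5) and B≈(566, 192.5), rack yaw≈0.227, tile angle≈+0.24. Next I pick the near beaker and hold it ahead of peg A.

```bash
cat >> h.py <<'E'
yaw=.227; F=np.array([np.cos(yaw),np.sin(yaw),0]); DP=(F+[0,0,1])/2**.5
TIP={"A":np.array([534.5,328.5,123.6]),"B":np.array([566,192.5,123.6])}
EP,ZP=toolR(DP,-1)
def pegpose(k,m,off=(0,0,0)):  # mouth m mm along the peg from root, cup gripped 50 from mouth, 19.5 behind tcp
    return list(TIP[k]+DP*(m-90+50)+ZP*19.5+np.array(off))
def pick(c,ang):
    e,_=toolR((np.cos(ang),np.sin(ang),0),-1)
    bot.grip(1.0); bot.move_ptp([c[0],c[1],110],list(e)); bot.movel([c[0],c[1],12.5],max_speed=120)
    bot.grip(0.3,50); s=bot.get_state(); print("grip",s["opening"],s["gripper_force"])
    bot.movel([c[0],c[1],240],max_speed=200)
def pre(k):
    bot.move_ptp(pegpose(k,115,(0,0,90)),list(EP)); bot.movel(pegpose(k,112),max_speed=120)
def fr(): 
    s=bot.get_state(); f=np.array(s["contact_force"]); return np.round([f@DP,f@np.cross(ZP,DP),f@ZP],1)
E
python3 - <<'E'
from h import *
pick((519,-163),.352); pre("A"); print(fr(),bot.get_state()["t"],bot.get_state()["opening"],bot.get_state()["tcp_pos"])
a=shot("s_pre","side"); b=shot("w_pre")
D=cam("side");u=proj(D,TIP["A"]).astype(int);print(u)
A=cv2.resize(a[170:330,90:260],None,fx=3,fy=3,interpolation=cv2.INTER_CUBIC); 
o=np.zeros((480,800,3),np.uint8);o[:,:510]=A; o[:217,511:]=cv2.resize(b,(289,217)); cv2.imwrite("pics/pre.png",np.clip(o*1.6,0,255).astype(np.uint8))
E
```

```text
grip 0.647345222103165 51.71755850315094
[ 0.5 -0.2  1.7] 10.6917 0.6467135357746812 [598.28122575 343.16306627 161.60357007]
[155 263]
```

View pics/pre.png

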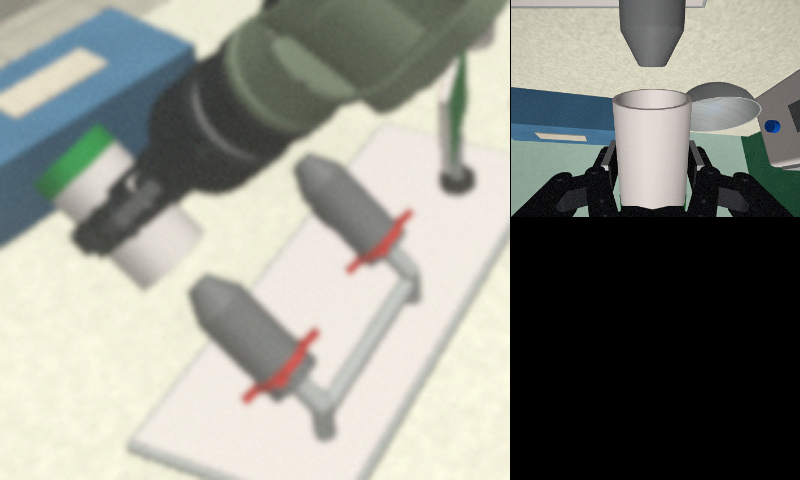

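Alignment looks good: in the wrist view the beaker centre is at x≈651 and the peg at 652. In the side view the mouth centre (174,261) extends onto the tip (205,290). Inserting now.

```bash
cat >> h.py <<'E'
def along(k,off=(0,0,0)): return float((np.array(bot.get_state()["tcp_pos"])-pegpose(k,0,off))@DP)
def insert(k,off=(0,0,0)):
    h=bot.movel(pegpose(k,84,off),max_speed=60,threshold=9); print("84",h,fr(),along(k)); 
    if h: return False
    b0=fr()[0]
    h=bot.movel(pegpose(k,50,off),max_speed=40,threshold=11); print("50",h,fr(),along(k))
    if h: return False
    b=fr()[0]-b0; th=11.5-max(b,0)
    h=bot.movel(pegpose(k,1,off),max_speed=12,threshold=th); print("end",h,"th",th,fr()-[b0,0,0],along(k),bot.get_state()["t"])
    return h
E
python3 - <<'E'
from h import *
insert("A")
E
```

```text
84 False [-1.5  0.4  1.1] 83.89885478362083
50 False [-2.1 -0.1  3.8] 48.08372630398367
end True th 11.5 [2.4 0.7 1.6] 13.905396692568488 15.3833
```

```bash
python3 - <<'E'
from h import *
m=along("A"); print(fr(),bot.get_state()["opening"])
for i in range(6):
    m-=1; h=bot.movel(pegpose("A",m),max_speed=10,threshold=10); f=fr(); print(h,f,round(along("A"),2),round(m,1))
    if h or f[0]>9: break
print(bot.get_state()["t"]); shot("s_a","side"); shot("w_a")
E
```

```text
[0.9 0.7 1.6] 0.6501150967895803
False [3.2 0.4 5.6] 13.99 12.9
False [4.1 1.2 4.1] 13.94 11.9
False [6.1 0.5 3.5] 13.97 10.9
False [7.2 2.5 3.7] 13.97 9.9
False [8.5 2.6 3.3] 13.91 8.9
False [9.2 1.2 3.3] 13.89 7.9
16.925
```

The TCP stays at 13.9 mm while the push rises steadily to about 10 N, so that is a firm stop and the rim is on the collar. I relax the push, release, and pick the second beaker.

```bash
cat >> h.py <<'E'
def release(k,m):
    bot.movel(pegpose(k,m),max_speed=20); print("relaxed",fr())
    bot.grip(1.0); bot.movel(list(np.array(pegpose(k,m))-ZP*95),max_speed=200)
E
python3 - <<'E'
from h import *
release("A",13.5)
p=np.array(bot.get_state()["tcp_pos"])
bot.movel(list(p+[0,0,60]),max_speed=200)
a=shot("s_relA","side")
pick((460.7,-389.3),-.1675); pre("B"); print(fr(),bot.get_state()["t"],bot.get_state()["opening"])
a2=shot("s_preB","side"); b=shot("w_preB")
o=np.zeros((560,800,3),np.uint8);o[:320,:340]=cv2.resize(a[170:330,90:260],(340,320),interpolation=cv2.INTER_CUBIC); o[:320,400:740]=cv2.resize(a2[130:290,110:280],(340,320),interpolation=cv2.INTER_CUBIC); o[320:560,:320]=cv2.resize(b,(320,240)); cv2.imwrite("pics/preB.png",np.clip(o*1.6,0,255).astype(np.uint8))
E
```

```text
relaxed [ 1.8 -0.2  5.5]
grip 0.6470574533198185 51.710965409874916
[ 0.1 -0.9  1. ] 27.475 0.6512374757711041
```

View pics/preB.png

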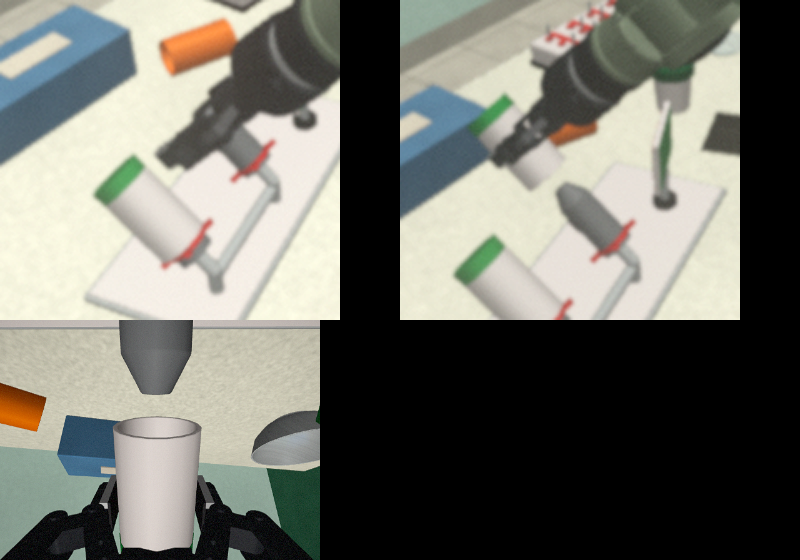

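Beaker A sits with its rim on the red collar (side view, about (190,230)). The second beaker lines up with peg B, at x 157 against 156.

```bash
cat >> h.py <<'E'
def press(k):
    m=m0=along(k); print(fr())
    for i in range(8):
        m-=1; h=bot.movel(pegpose(k,m),max_speed=10,threshold=10); f=fr(); print(h,f,round(along(k),2),round(m,1))
        if h or f[0]>9: break
    return m0-along(k)<1 , m0
E
python3 - <<'E'
from h import *
if insert("B"):
    ok,m=press("B"); print(ok,m,bot.get_state()["t"])
E
```

```text
84 False [-0.2  0.4  1.3] 84.35190414212406
50 False [-2.4  0.2  3.4] 47.99429789935212
end True th 11.5 [ 1.6 -0.4  2.3] 9.288850992537405 32.5417
[ 1.4 -0.4  2.3]
False [ 2.2 -0.2  4.2] 9.4 8.3
False [ 4.7 -0.1  3.1] 9.38 7.3
False [ 5.3 -0.9  2.7] 9.39 6.3
False [ 7.3 -0.1  3.3] 9.33 5.3
False [ 8.8 -0.6  2.4] 9.28 4.3
False [ 9.4 -0.6  2.5] 9.31 3.3
True 9.288850992537405 34.1333
```

```bash
python3 - <<'E'
from h import *
release("B",8.9)
p=np.array(bot.get_state()["tcp_pos"]); bot.movel(list(p+[0,0,80]),max_speed=200)
C=[537,42.5]; T=lambda a: list(toolR((np.cos(a),np.sin(a),0),-1)[0])
bot.grip(0.55,30); bot.move_ptp(C+[190],T(-1.104)); print(bot.get_state()["qpos"][5])
h=bot.movel(C+[108],max_speed=100,threshold=8); print("down",h,bot.get_state()["tcp_pos"])
if not h:
    bot.grip(0,30); s=bot.get_state(); print(s["opening"],s["gripper_force"],s["contact_force"],s["t"])
    shot("s_tile","side"); shot("w_tile")
E
```

```text
relaxed [ 2.9 -0.9  5.1]
1.0450469267163869
down False [537.49105569  42.52822583 108.63080535]
0.09131940591631382 31.821523904800415 [-0.95886956 -0.71295668  5.4359903 ] 39.05
```

```bash
python3 - <<'E'
from h import *
C=[537,42.5]; T=lambda a: list(toolR((np.cos(a),np.sin(a),0),-1)[0])
for a in np.linspace(-1.104,1.798,7)[1:]:
    bot.movel(C+[108],T(a),max_speed=100); s=bot.get_state(); print(round(a,2),np.round(s["contact_force"],1),s["qpos"][5].round(2),s["t"])
bot.grip(0.55); bot.movel(C+[230],max_speed=150)
a=shot("s_end","side"); b=shot("sc_end","scene")
o=np.zeros((560,800,3),np.uint8);o[:,:400]=cv2.resize(a[130:340,110:260],(400,560),interpolation=cv2.INTER_CUBIC); o[:400,400:]=cv2.resize(b[140:250,235:385],(400,293)).repeat(1,0)[:400] if 0 else cv2.copyMakeBorder(cv2.resize(b[140:250,235:385],(400,293),interpolation=cv2.INTER_CUBIC),0,107,0,0,cv2.BORDER_CONSTANT)
cv2.imwrite("pics/end.png",np.clip(o*1.6,0,255).astype(np.uint8)); print(bot.get_state()["t"])
E
```

```text
-0.62 [-2.7  0.1  7. ] 0.56 39.7833
-0.14 [-3.5 -2.1  7.4] 0.08 40.4167
0.35 [-2.5 -3.1  8.4] -0.41 41.05
0.83 [-2.2 -4.1  5.7] -0.89 41.6833
1.31 [-1.2 -4.9  4.7] -1.37 42.3167
1.8 [-0.3 -4.4  5.2] -1.86 42.95
44.475
```

View pics/end.png

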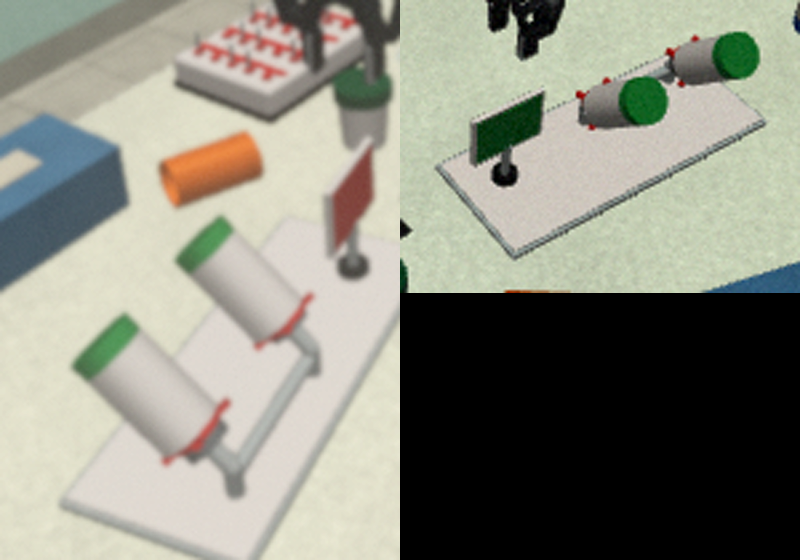

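Both rims rest on the red collars (side view, about (285,320) and (195,430)). The green face looks forward, parallel to the plate, and the gripper is clear of everything.

```bash
python3 -c "
from bench import bot
print(bot.sign_off(), bot.get_state()['t'])"
```

```text
the job is handed in; nothing more can be done
the job is handed in; nothing more can be done
```

The job is handed in: both beakers hang with their rims against the red collars, the tile shows green to the front, and at no point did I see or feel a collar slip or the jar or dish being touched; the sign-off returned no verdict.

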